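# Clear the worn texture carrier from the touch stimulator into the wire basket

## Task

Lift the clear guard of the touch stimulator by its bar past the point where its sprung stay flips up, lower it gently so that it rests on the stay, and let go. Then reach in under the propped guard and slide the worn texture carrier, without lifting it, along its channel and off the end of the stage so that it drops into the wire basket, not the metal tray. Leave the guard propped open, and leave the spare carrier and the screwdriver on the desk where they are.

Things in the scene. Friction and masses are not known exactly. Their poses are not given: they have to be found in the camera images.
- rig: the touch stimulator, fixed: white cabinet with an aluminium stage top, x -70 to 125 mm, y -100 to 100 mm, 90 mm high. Origin at the middle of its foot on the desk; x points away from the robot to the guard's hinge, y left along the channel, z up. The hinge sits on two posts at x 104, y -107 and 107 mm, 146 mm high; nothing else rises over the ribs and the guard.
- channel_left (a point): left (+y) end of the carrier's channel: point on the stage top at rig x 9, y 100, z 90 mm. The channel runs straight along rig y across the stage, 84 mm wide (rig x -33 to 51 mm), between two ribs (front one 5 mm thick, 8 mm high; rear one 10 mm high), and is open at both ends. Past each end it is a sheer drop into the container there.
- channel_right (a point): right (-y) end of the channel: as the left one, at rig y -100 mm
- guard (a joint): angle of the clear guard, rad: 0 shut (level, 50 mm over the stage), grows as its near edge rises, stop at 1.3. A 6 mm plate 200 mm wide reaching 158 mm from the hinge, about 0.5 kg (3 N at the bar); it falls shut if let go before the stay stands. Resting on the stay it reads about 1.0 and slopes over the channel, so a tool pointing straight down cannot reach the carrier.
- guard_bar (a point): middle of the guard's round handle bar: 12 mm diameter, 94 mm clear length along rig y, held by two arms 45 mm out from the guard plate's near edge, 200 mm from the hinge; at guard angle a it is at rig x = 100 - 200 cos a, z = 140 + 200 sin a (mm). Free air under it.
- guard_hinge (a point): middle of the guard's hinge line
- stay (a joint): angle of the sprung prop stay, rad: 0 flat along rig +y; about 0.45 with the guard shut, as its spring presses it up under the guard. Steel rod 86 mm long, 8 mm thick, pivot at rig x 70, y -60, z 98 mm, turning in the rig's y-z plane. Lift the guard beyond about 1.07 and it springs past upright to its stop at 1.92; the guard, lowered again, rests on its tip. Lowered sooner, it folds.
- carrier: worn texture carrier: grey plate with a ribbed black rubber pad, 80 mm (its x) by 75 mm (its y) by 32 mm high, 0.2 to 0.4 kg, loose in the channel with 2 mm play on each side; origin at its centre (16 mm above the stage), axes as the rig's at the start. Too wide for most grippers: push it on its end face along rig y.
- basket: wire basket for rejected carriers, fixed close against one open end of the stage (left or right), standing on the desk: 150 mm (x) by 190 mm (y) outside, 50 mm high, walls 5 mm, floor 6 mm; origin at the centre of its foot. The carrier may land there any way up.
- tray: solid sheet-metal tray of the same outer size, fixed at the other end of the channel, with a carrier already lying in it; origin at the centre of its foot
- spare: spare carrier of the same size lying on the desk in front, right of the stimulator; origin at its centre
- screwdriver: screwdriver lying on the desk in front, left of the stimulator

How it is judged (in metres and radians):
On the way, in this order (a step that is already met when the one before it is completed fails the run):
1. the guard rests on its upright stay and the robot has let go of the bar (value of joint guard between 0.94 and 1.05 rad and value of joint stay above 1.8 rad and distance between the grasp point and guard_bar above 0.06 m and not (y of carrier in the frame of rig above 0.06 m or y of carrier in the frame of rig below -0.06 m)), for 0.3 s.
2. the carrier has left the stage on the basket's side, with the guard still propped (value of joint guard above 0.94 rad and value of joint stay above 1.8 rad and horizontal distance between carrier and basket below 0.11 m and height (world z) of carrier below 0.07 m), for 0.1 s.
At the end, for the whole second after the job is handed in: the carrier is at rest in the wire basket, any way up (its centre inside the walls and less than 50 mm above the desk), and the guard rests on its upright stay (guard 0.94 to 1.05 rad, stay over 1.8 rad) (value of joint guard between 0.94 and 1.05 rad and value of joint stay above 1.8 rad and x of carrier in the frame of basket between -0.065 and 0.065 m and y of carrier in the frame of basket between -0.085 and 0.085 m and height (world z) of carrier below 0.05 m and linear speed of carrier below 0.02 m/s); the robot touches nothing.
It fails at once if the guard is dropped (falls faster than 2 rad/s) (velocity of joint guard below -2 rad/s).
It fails at once if the carrier is lifted more than 30 mm off the stage (z of carrier in the frame of rig above 0.136 m).
It fails at once if the spare carrier or the screwdriver is shifted by more than 30 mm (distance of any of spare, screwdriver from where it was at the start of the episode above 0.03 m).
It also fails if it takes over 51 s, if anything falls off the work surface, if the arm or the gripper's body presses on something with over 40 N, if the wrist force passes 120 N, or if a joint passes its speed limit or range.

## Robot

A 6-joint arm with a two-finger parallel gripper is mounted at the origin on the work surface. World frame = base frame: x ahead of the robot, y to its left, z up, the work surface at z = 0. Lengths are in mm, angles in degrees, forces in N, time in s.
With the tool pointing down it reaches from about 350 to 850 mm from the base axis. Payload 8.1 kg.
Tool frame: the origin (TCP) lies on the centre line of the jaws, within the pads' length; the fingertips stand 19 mm ahead of it and the grasp point (between the pads) is the TCP (r.tip_extent is the distance from the TCP to the fingertips, in mm); z points along the fingers, y is the direction in which the jaws open and shut (so a half turn about z gives the same grasp; the last joint's range is limited). The gripper opens to 85 mm and grips with 20 to 120 N. Pads are 22 mm wide; open, the fingers measure 114 mm over their backs; the gripper's body (76 mm by 85 mm) begins 54 mm behind the grasp point. The pads swing forward as they close: fully open they stand 13 mm farther back than shut.
Start: joints at [-76.455, 7.471, 85.268, -0, 87.261, -4.893], TCP at [189.785, -569.199, 250.292] pointing down, gripper open.
Joint ranges: [-169.43, 169.43], [-51.17, 129.36], [1.28, 143.12], [-76.62, 256.62], [0, 156.53], [-152.29, 152.29]. Speed limits (degrees/s): [136.94, 136.94, 159.86, 180, 180, 180].

## Interface

Orientations are given as [roll, pitch, yaw] about the fixed x, y, z axes, in that order (R = Rz(yaw) Ry(pitch) Rx(roll)).
In Python, from bench import r gives the robot as it stands.
- The arm moves only by the tool drive_tool, never from a script. Its argument "moves" is a list of rows, each a list of 2 entries, a list of its own where there are three numbers: the shift along the world's x, y, z in mm, then the turn about the world's z in degrees. A call has exactly 8 rows; each row is the pose to reach, as a shift and turn from the pose commanded when the call began; what a row does not reach only later rows make up. A row lasts 1/12 s, in which the tool goes at most 41.7 mm and 7.16 degrees, less where a joint would pass 70% of its speed; a pose out of reach is approached as far as the arm can. A call with a gripper value outside its range is refused whole. "fingers" is the finger opening in mm, from 0 to 85.4, set as the call begins (left out, the last holds). The fingers move at their own pace and stop on an object; "squeeze" is the grip in N (left out, the last holds). Time passes only in rows, so rows that repeat a pose let the fingers close, or fill a call up. It gives the time, the measured TCP pose, the force and the opening at its end, in the units of the state.
- r.sense(): the state, without advancing time (a new reading comes with each control period).
- r.snapshot(name): name is "side" or "top"; returns a dict with "pixels" (400x640x3 uint8, red, green, blue), "camera_matrix" (3x3 intrinsics, pixels), "xyz" and "orientation" of the camera in the world. Camera axes: x right, y down, z forward; pixel columns grow to the right and rows downward; lengths in mm; the calibration is good to about 2 mm. A picture is of the moment at which its call begins. There is no depth.
- r.hand_in(): hands the job in, once; it reports no verdict.
The state is a dict: "time": time; "joint_pos": joint angles; "qd": joint speeds; "joint_efforts": joint torques, N m; "tool_pos": TCP position; "tcp_rot": TCP orientation; "ft_force": force on the tool from outside, world axes, zero at the start; "wrist_torque": the same for the moment, N m; "finger_gap": finger opening in mm.
Only numpy, scipy, OpenCV 4.12 (cv2) and the standard library are available. Lean on these libraries where they do the work, as an engineer would, in place of code of your own. Each camera call takes 0.05 s, during which the arm holds its last target.

## Working session

There is one attempt and no reset: what is moved stays moved. The work goes in short steps, Python scripts to look and compute and a tool call to move; the robot and the scene stay as the last step left them, time stands still between calls to the robot, and variables do not carry over. Pictures are saved under pics/ and viewed, and the job is handed in when it is done.

Besides the shell and the picture viewer there is one more tool, called after ">>>" in YAML: its name, and indented under it one key for each argument. drive_tool: Moves the arm, as the interface text tells. Its arguments: {"type":"object","properties":{"moves":{"type":"array","items":{"type":"array"}},"fingers":{"type":"number"},"squeeze":{"type":"number"}},"required":["moves"]}

```bash
mkdir -p pics; ls; python3 - <<'E'
from bench import r
import cv2
print(r.sense())
for n in("side","top"):
    s=r.snapshot(n); cv2.imwrite(f"pics/{n}0.png",s["pixels"][:,:,::-1]); print(n,s["camera_matrix"],s["xyz"],s["orientation"])
E
```

```text
pics
{'time': 0.0, 'joint_pos': array([-7.64573203e+01,  7.51525962e+00,  8.53304649e+01, -1.26363439e-03,
        8.72614715e+01, -4.89266437e+00]), 'qd': array([-0.04661518, -0.01779905, -0.10037058, -0.06616785, -0.10663967,
        0.03311569]), 'joint_efforts': array([ 8.20603545e-04, -5.69391382e+01, -5.00548804e+01, -8.32497540e-05,
        1.49643602e-02, -1.38381200e-07]), 'tool_pos': array([ 189.63549367, -568.6922191 ,  249.23145909]), 'tcp_rot': array([-1.79893087e+02, -7.88519472e-03,  1.84353983e+01]), 'ft_force': array([0.18665249, 0.38449017, 0.43680484]), 'wrist_torque': array([ 0.01150226,  0.00566758, -0.00278218]), 'finger_gap': 85.33038359218745}
side [[364.02229414   0.         320.10064745]
 [  0.         364.02229414 196.30804261]
 [  0.           0.           1.        ]] [192.72028584 533.01819185 523.43993931] [-125.80680852    1.41766022 -147.6936378 ]
top [[363.4174024    0.         321.32675086]
 [  0.         363.4174024  202.22422286]
 [  0.           0.           1.        ]] [437.68977185  32.09833826 864.25831289] [-173.00119622   -0.82409366  -90.10595667]
```

View pics/side0.png

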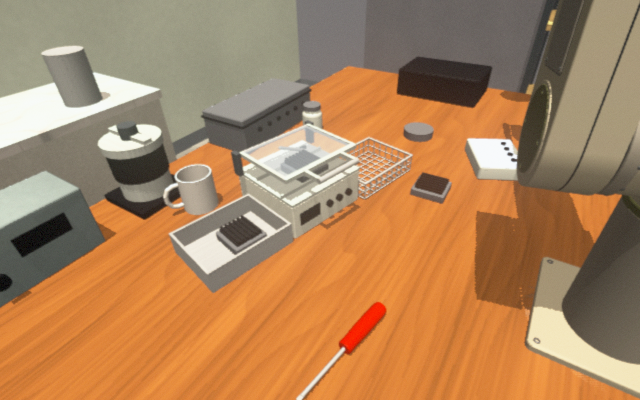

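View pics/top0.png

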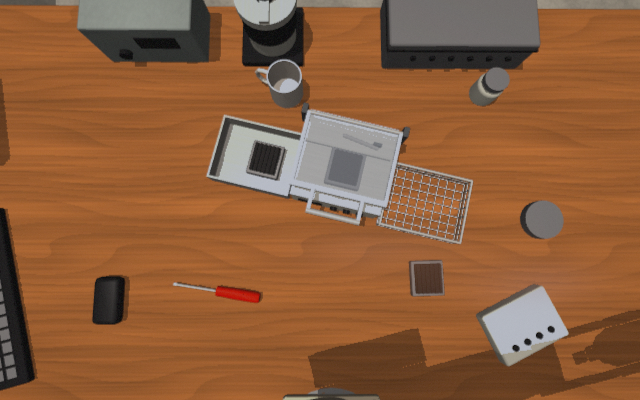

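```bash
python3 - <<'E'
import cv2
a=cv2.imread("pics/top0.png")[95:255,195:485]; cv2.imwrite("pics/top0c.png",cv2.resize(a,None,fx=2.75,fy=2.75,interpolation=cv2.INTER_CUBIC))
a=cv2.imread("pics/side0.png")[110:300,160:420]; cv2.imwrite("pics/side0c.png",cv2.resize(a,None,fx=3,fy=3,interpolation=cv2.INTER_CUBIC))
E
```

```text
(no output)
```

View pics/top0c.png

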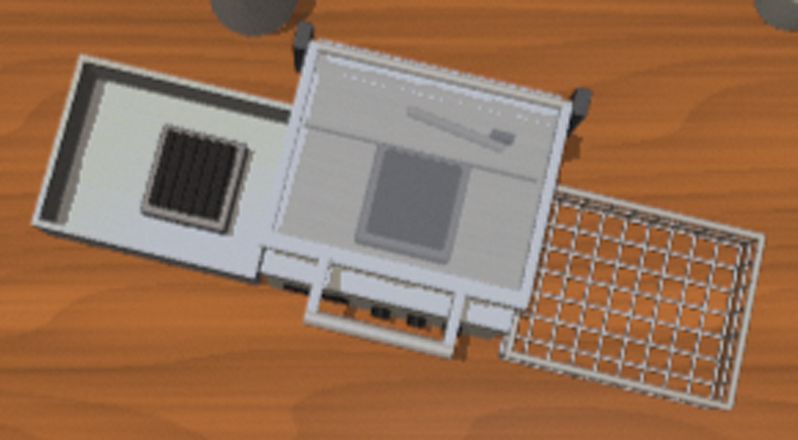

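View pics/side0c.png

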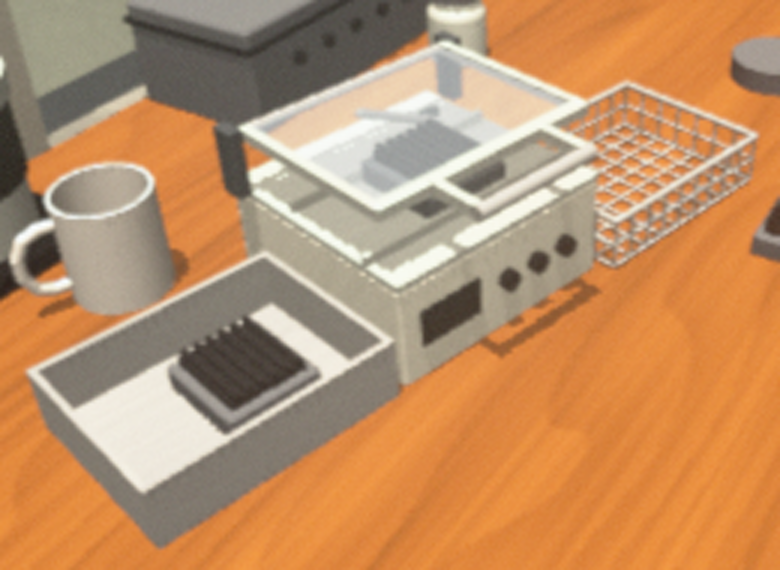

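```bash
cat > h.py <<'E'
import numpy as np
from scipy.spatial.transform import Rotation as R
from scipy.optimize import least_squares
def ray_proj(cam,P):
    K,t,o=cam; Rc=R.from_euler('xyz',o,degrees=True).as_matrix()
    p=(np.atleast_2d(P)-t)@Rc; return p[:,:2]/p[:,2:]*[K[0],K[0]]+[K[1],K[2]]
cams={'side':((364.022,320.1,196.308),np.array([192.72,533.018,523.44]),[-125.80680852,1.41766022,-147.6936378]),
'top':((363.417,321.327,202.224),np.array([437.69,32.098,864.258]),[-173.00119622,-0.82409366,-90.10595667])}
def rig2w(q,P): # q x,y,yaw(deg)
    return R.from_euler('z',q[2],degrees=True).apply(np.atleast_2d(P))+[q[0],q[1],0]
E
python3 - <<'E'
from h import *
T=lambda u,v:(195+u/2.75,95+v/2.75); S=lambda u,v:(160+u/3,110+v/3)
obs=[('top',(-58,100,143),T(262,243)),('top',(-58,-100,143),T(525,308)),('top',(100,100,143),T(312,40)),('top',(100,-100,143),T(570,103)),
('top',(-100,0,140),T(380,338)),
('side',(-58,100,143),S(380,208)),('side',(100,100,143),S(242,128)),('side',(100,-100,143),S(445,43)),('side',(-58,-100,143),S(590,103)),
('side',(-70,100,90),S(395,290)),('side',(-70,100,0),S(402,382))]
f=lambda q:np.concatenate([ray_proj(cams[c],rig2w(q,p))[0]-o for c,p,o in obs])
s=least_squares(f,[600,0,-13],loss='soft_l1'); print(s.x,s.cost); print(f(s.x).reshape(-1,2).round(1))
q=s.x
# carrier: intersect rays at top z=122
for c,uv in [('top',T(412,200))]:
    K,t,o=cams[c];d=R.from_euler('xyz',o,degrees=True).apply([(uv[0]-K[1])/K[0],(uv[1]-K[2])/K[0],1]);
    w=t+d*(122-t[2])/d[2]; print('carrier',w, R.from_euler('z',-q[2],degrees=True).apply(w-[q[0],q[1],0]))
print('bar',rig2w(q,(-100,0,140)))
E
```

```text
[596.67272663 -26.69076237 -13.97165468] 8.808713909045526
[[-0.2 -0.1]
 [ 1.   0.2]
 [ 0.8  0.5]
 [ 1.4  0.5]
 [ 0.2 -2.3]
 [-0.8  2.2]
 [-1.2  0.7]
 [-0.3  0.3]
 [-0.5  1.2]
 [ 0.3 -0.3]
 [ 0.9  2.9]]
carrier [601.23619818 -27.84732716 122.        ] [ 4.70770571e+00 -2.05351746e-02  1.22000000e+02]
bar [[499.63119753  -2.54657816 140.        ]]
```

```bash
python3 - <<'E'
from h import *
from bench import r
print(r.tip_extent,[a for a in dir(r) if a[0]!='_'])
T=lambda u,v:(195+u/2.75,95+v/2.75); S=lambda u,v:(160+u/3,110+v/3)
def inter(c,uv,z):
    K,t,o=cams[c];d=R.from_euler('xyz',o,degrees=True).apply([(uv[0]-K[1])/K[0],(uv[1]-K[2])/K[0],1]); return t+d*(z-t[2])/d[2]
for uv in [(305,320),(455,353),(380,337)]: print(inter('top',T(*uv),140))
for uv in [(482,210),(596,153)]: print(inter('side',S(*uv),140))
q=(596.7,-26.7,-13.97)
print(rig2w(q,[(-100,50,140),(-100,-50,140)]))
E
```

```text
19.0 ['PlanningError', 'hand_in', 'sense', 'snapshot', 'tip_extent']
[508.1720392   52.39926179 140.        ]
[484.05424628 -56.54902116 140.        ]
[495.73760858  -2.12368598 140.        ]
[512.56025321  42.92409295 140.        ]
[482.70197845 -57.24168251 140.        ]
[[511.72846451  45.96249484 140.        ]
 [487.58708283 -51.07973148 140.        ]]
```

>>> drive_tool:
  moves:
    - [[19,35,0],7]
    - [[38,70,0],14]
    - [[57,105,0],21]
    - [[76,140,0],28]
    - [[95,175,0],35]
    - [[114,210,0],42]
    - [[133,245,0],49]
    - [[152,280,0],56]
  fingers: 85
  squeeze: 20

```text
time: 0.77
tool_pos: [342.1, -287.3, 249.9]
tcp_rot: [-180.0, -0.0, 74.8]
ft_force: [1.5, -0.4, 0.0]
finger_gap: 84.7
```

>>> drive_tool:
  moves:
    - [[19,35,0],1.6]
    - [[38,70,0],1.6]
    - [[57,105,0],1.6]
    - [[77,142,0],1.6]
    - [[97,179,0],1.6]
    - [[117,216,0],1.6]
    - [[137,252,0],1.6]
    - [[155,286,0],1.6]

```text
time: 1.43
tool_pos: [497.3, -0.8, 250.0]
tcp_rot: [-180.0, -0.0, 76.1]
ft_force: [1.2, -1.3, 0.4]
finger_gap: 84.8
```

```bash
python3 - <<'E'
from bench import r
import cv2
print(r.sense()['tool_pos'],r.sense()['joint_pos'].round(1))
for n,(a,b,c,d) in dict(side=(60,260,160,420),top=(95,255,195,485)).items():
    s=r.snapshot(n)["pixels"][:,:,::-1]; cv2.imwrite(f"pics/{n}1.png",cv2.resize(s[a:b,c:d],None,fx=2.75,fy=2.75,interpolation=cv2.INTER_CUBIC))
E
```

```text
[497.27978436  -0.84150008 250.03286514] [ -6.   -8.6 101.3   0.   87.3   7.9]
```

View pics/side1.png

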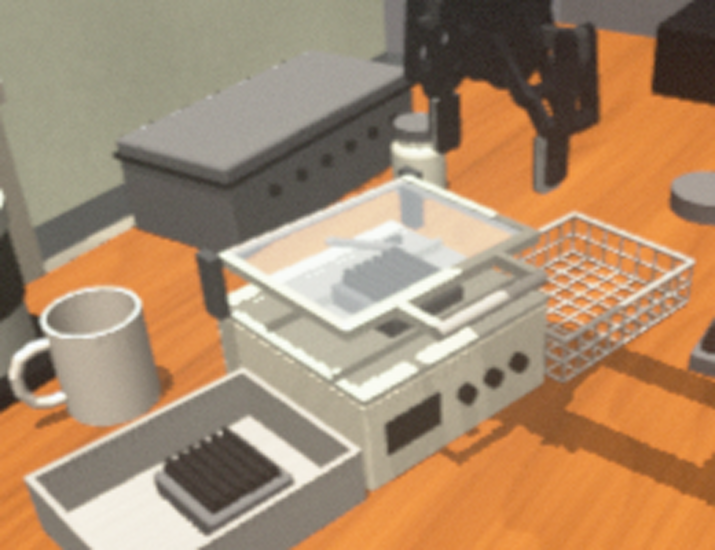

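View pics/top1.png

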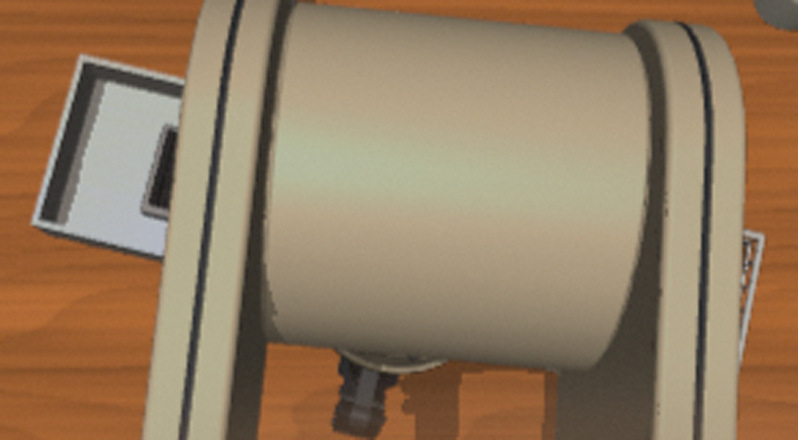

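>>> drive_tool:
  moves:
    - [[0,0,0],0]
    - [[0,0,-5],0]
    - [[0,0,-12],0]
    - [[0,0,-22],0]
    - [[0,0,-34],0]
    - [[0,0,-46],0]
    - [[0,0,-54],0]
    - [[0,0,-60],0]
  fingers: 34

```text
time: 2.2
tool_pos: [495.8, -3.5, 188.2]
tcp_rot: [-179.9, 0.0, 76.0]
ft_force: [-1.0, 0.2, 0.7]
finger_gap: 33.8
```

```bash
python3 - <<'E'
from bench import r
import cv2
print(r.sense()['tool_pos'],r.sense()['joint_pos'].round(1))
for n,(a,b,c,d) in dict(side=(0,250,160,460)).items():
    s=r.snapshot(n)["pixels"][:,:,::-1]; cv2.imwrite(f"pics/{n}2.png",cv2.resize(s[a:b,c:d],None,fx=2.4,fy=2.4,interpolation=cv2.INTER_CUBIC))
E
```

```text
[495.8349307   -3.4791087  188.20714297] [ -6.3  -6.5 105.9  -0.   80.8   7.7]
```

View pics/side2.png

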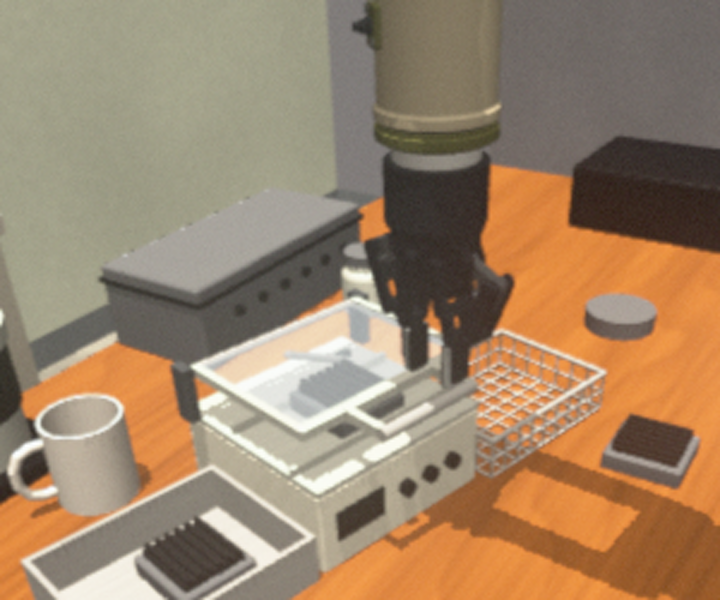

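>>> drive_tool:
  moves:
    - [[0,0,-8],0]
    - [[0,0,-16],0]
    - [[0,0,-24],0]
    - [[0,0,-32],0]
    - [[0,0,-38],0]
    - [[0,0,-42],0]
    - [[0,0,-43],0]
    - [[0,0,-43],0]

```text
time: 2.92
tool_pos: [496.6, -3.2, 146.9]
tcp_rot: [-180.0, 0.0, 76.0]
ft_force: [-0.9, 0.0, -0.1]
finger_gap: 34.3
```

```bash
python3 - <<'E'
from bench import r
import cv2
print(r.sense()['tool_pos'],r.sense()['ft_force'])
for n,(a,b,c,d) in dict(side=(60,220,230,430)).items():
    s=r.snapshot(n)["pixels"][:,:,::-1]; cv2.imwrite(f"pics/{n}3.png",cv2.resize(s[a:b,c:d],None,fx=3.7,fy=3.7,interpolation=cv2.INTER_CUBIC))
E
```

```text
[496.59746624  -3.16756147 146.9347757 ] [-0.93714591  0.02626856 -0.08606261]
```

View pics/side3.png

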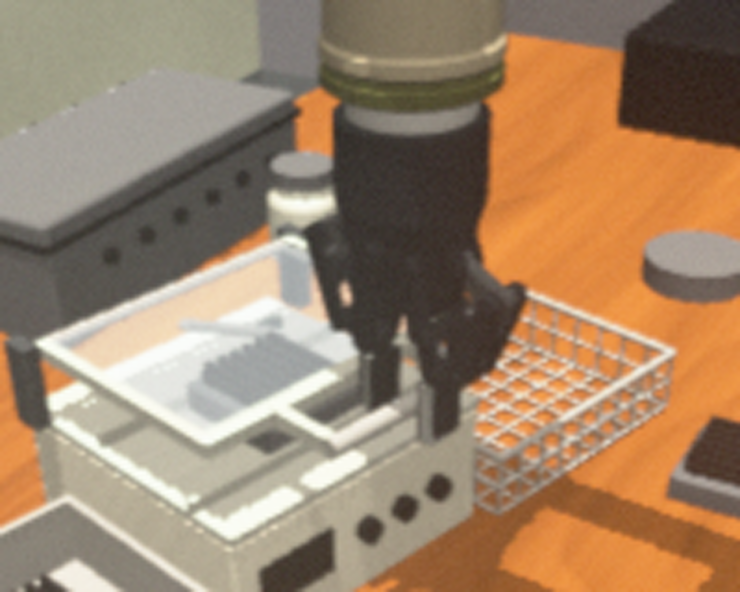

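>>> drive_tool:
  moves:
    - [[0,0,0],0]
    - [[0,0,0],0]
    - [[0,0,0],0]
    - [[0,0,0],0]
    - [[0,0,0],0]
    - [[0,0,0],0]
    - [[0,0,0],0]
    - [[0,0,0],0]
  fingers: 4
  squeeze: 25

```text
time: 3.63
tool_pos: [497.4, -3.3, 147.9]
tcp_rot: [179.9, -0.0, 76.0]
ft_force: [3.0, -0.6, 5.2]
finger_gap: 10.8
```

>>> drive_tool:
  moves:
    - [[0.5,-0.1,14.4],0]
    - [[2,-0.5,28.7],0]
    - [[4.5,-1.1,42.9],0]
    - [[8,-2,56.8],0]
    - [[12.4,-3.1,70.5],0]
    - [[17.8,-4.4,83.7],0]
    - [[24.1,-6,96.6],0]
    - [[31.3,-7.8,108.9],0]

```text
time: 4.3
tool_pos: [527.6, -10.8, 255.4]
tcp_rot: [-179.9, 0.0, 76.0]
ft_force: [3.5, -0.2, -6.0]
finger_gap: 10.7
```

>>> drive_tool:
  moves:
    - [[8,-2,11.8],0]
    - [[16.8,-4.2,23],0]
    - [[26.4,-6.6,33.5],0]
    - [[36.7,-9.1,43.2],0]
    - [[47.6,-11.9,52.1],0]
    - [[59.1,-14.7,60.2],0]
    - [[71.2,-17.8,67.5],0]
    - [[83.4,-20.8,73.7],0]

```text
time: 4.97
tool_pos: [611.0, -31.3, 330.3]
tcp_rot: [-179.9, -0.0, 76.1]
ft_force: [-4.3, 2.0, 3.9]
finger_gap: 10.7
```

```bash
python3 - <<'E'
from bench import r
import cv2
print(r.sense()['tool_pos'],r.sense()['ft_force'])
for n,(a,b,c,d) in dict(side=(0,250,180,430)).items():
    s=r.snapshot(n)["pixels"][:,:,::-1]; cv2.imwrite(f"pics/{n}4.png",cv2.resize(s[a:b,c:d],None,fx=2.4,fy=2.4,interpolation=cv2.INTER_CUBIC))
E
```

```text
[610.99967305 -31.30726788 330.29067185] [-4.27223833  1.97810172  3.89627372]
```

View pics/side4.png

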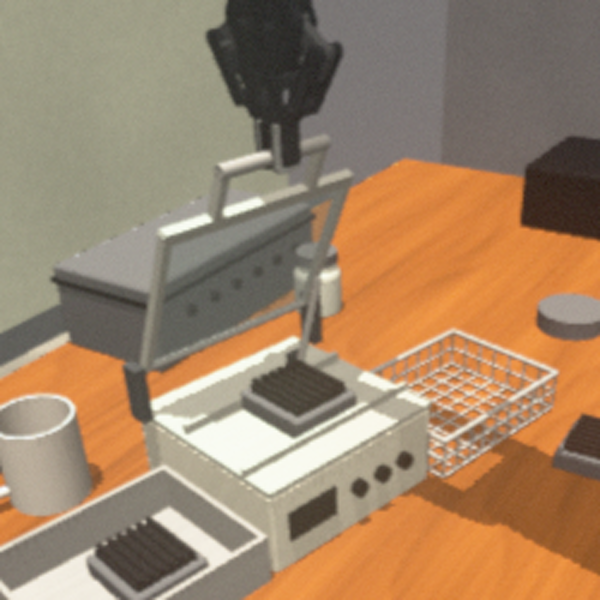

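>>> drive_tool:
  moves:
    - [[-3.5,0.9,-1.7],0]
    - [[-7,1.7,-3.4],0]
    - [[-10.5,2.6,-5.2],0]
    - [[-13.9,3.5,-7.1],0]
    - [[-17.3,4.3,-9.1],0]
    - [[-20.7,5.2,-11.1],0]
    - [[-24,6,-13.2],0]
    - [[-25.6,6.4,-14.3],0]

```text
time: 5.68
tool_pos: [585.5, -25.1, 315.0]
tcp_rot: [-180.0, -0.0, 76.1]
ft_force: [1.8, 2.8, 2.2]
finger_gap: 10.9
```

```bash
python3 - <<'E'
from bench import r
import cv2
print(r.sense()['tool_pos'],r.sense()['ft_force'])
s=r.snapshot('side')["pixels"][:,:,::-1]; cv2.imwrite(f"pics/side5.png",cv2.resize(s[60:180,220:350],None,fx=4.5,fy=4.5,interpolation=cv2.INTER_CUBIC))
E
```

```text
[585.4786486  -25.09064778 315.03874344] [1.82462006 2.84373979 2.24995087]
```

View pics/side5.png

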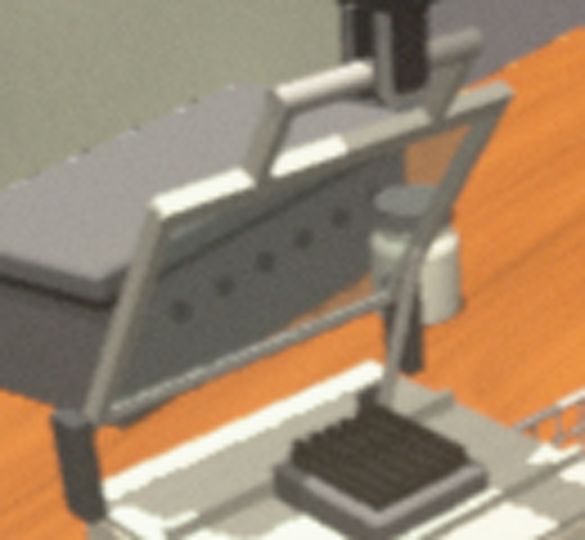

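>>> drive_tool:
  moves:
    - [[-0.6,0.1,-0.4],0]
    - [[-1.2,0.3,-0.8],0]
    - [[-1.8,0.4,-1.2],0]
    - [[-2.4,0.6,-1.6],0]
    - [[-3,0.7,-2],0]
    - [[-3.6,0.9,-2.4],0]
    - [[-3.6,0.9,-2.4],0]
    - [[-3.6,0.9,-2.4],0]

```text
time: 6.4
tool_pos: [583.0, -24.5, 313.4]
tcp_rot: [179.9, -0.0, 76.0]
ft_force: [5.4, 2.5, 0.6]
finger_gap: 11.3
```

>>> drive_tool:
  moves:
    - [[0,0,0],0]
    - [[0,0,0],0]
    - [[0,0,0],0]
    - [[0,0,0],0]
    - [[0,0,4],0]
    - [[0,0,12],0]
    - [[0,0,24],0]
    - [[0,0,40],0]
  fingers: 36

```text
time: 7.07
tool_pos: [581.9, -24.5, 353.7]
tcp_rot: [-179.9, 0.0, 76.0]
ft_force: [0.1, -0.3, 0.5]
finger_gap: 35.9
```

```bash
python3 - <<'E'
from bench import r
import cv2
print(r.sense()['tool_pos'],r.sense()['ft_force'])
s=r.snapshot('side')["pixels"][:,:,::-1]; cv2.imwrite(f"pics/side6.png",cv2.resize(s[0:210,160:440],None,fx=2.8,fy=2.8,interpolation=cv2.INTER_CUBIC))
E
```

```text
[581.93447941 -24.49859209 353.71343181] [ 0.10315515 -0.34713383  0.48744163]
```

View pics/side6.png

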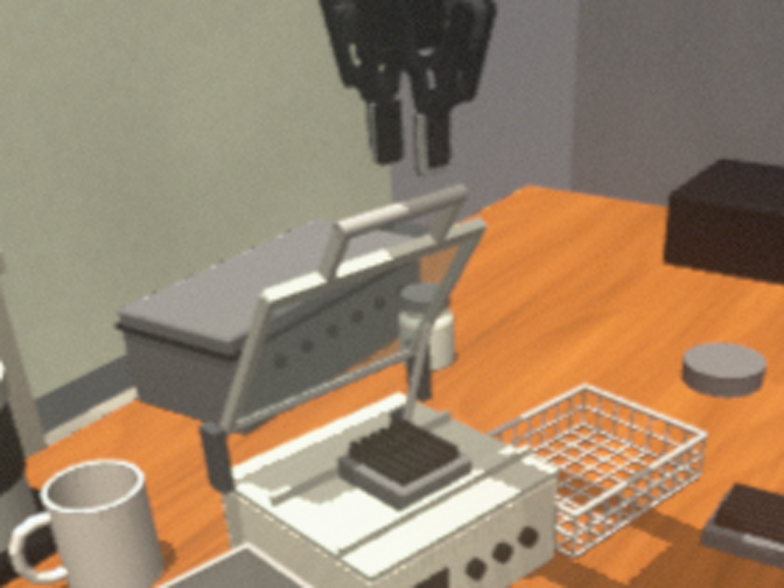

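```bash
python3 - <<'E'
from h import *
# side2: TCP (495.8,-3.5,188.2)
for dz in range(-20,320,20):
    print(dz, ((ray_proj(cams['side'],(495.8,-3.5,188.2+dz))[0]-[160,0])*2.4).round(0))
E
python3 - <<'E'
from bench import r
import cv2
for n in('side','top'):
    s=r.snapshot(n)["pixels"][:,:,::-1]; cv2.imwrite(f"pics/{n}7.png",s)
E
```

```text
-20 [433. 381.]
0 [433. 359.]
20 [433. 337.]
40 [434. 313.]
60 [434. 289.]
80 [434. 264.]
100 [434. 238.]
120 [434. 211.]
140 [435. 183.]
160 [435. 153.]
180 [435. 123.]
200 [436.  92.]
220 [436.  59.]
240 [436.  24.]
260 [436. -11.]
280 [437. -49.]
300 [437. -88.]
```

View pics/top7.png

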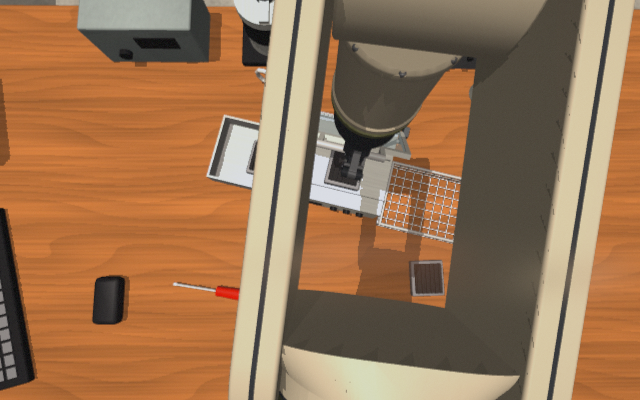

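>>> drive_tool:
  moves:
    - [[0,0,15],0]
    - [[-4,12,30],0]
    - [[-9,28,40],0]
    - [[-15,48,40],0]
    - [[-22,70,40],0]
    - [[-29,92,40],0]
    - [[-34,108,40],0]
    - [[-35.4,112.7,40],0]
  fingers: 85

```text
time: 7.88
tool_pos: [546.1, 90.4, 392.8]
tcp_rot: [-180.0, -0.0, 76.2]
ft_force: [-0.2, -0.5, -0.0]
finger_gap: 84.9
```

>>> drive_tool:
  moves:
    - [[0,0,-15],0]
    - [[0,0,-40],0]
    - [[0,0,-65],0]
    - [[0,0,-90],0]
    - [[0,0,-115],0]
    - [[0,0,-140],0]
    - [[0,0,-155],0]
    - [[0,0,-160],0]

```text
time: 8.55
tool_pos: [545.1, 87.4, 229.0]
tcp_rot: [-179.7, 0.1, 76.0]
ft_force: [-0.5, 0.7, 0.4]
finger_gap: 84.8
```

```bash
python3 - <<'E'
from bench import r
import cv2
print(r.sense()['tool_pos'],r.sense()['ft_force'])
for n in('side','top'):
    s=r.snapshot(n)["pixels"][:,:,::-1]; cv2.imwrite(f"pics/{n}8.png",s)
E
```

```text
[545.05812595  87.4226398  228.97777637] [-0.45741852  0.65700832  0.41452496]
```

View pics/side8.png

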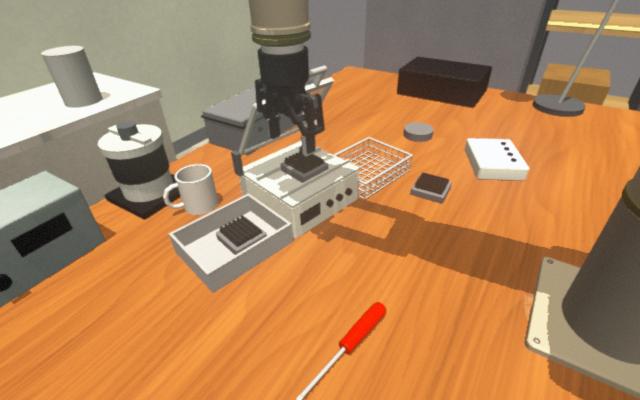

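View pics/top8.png

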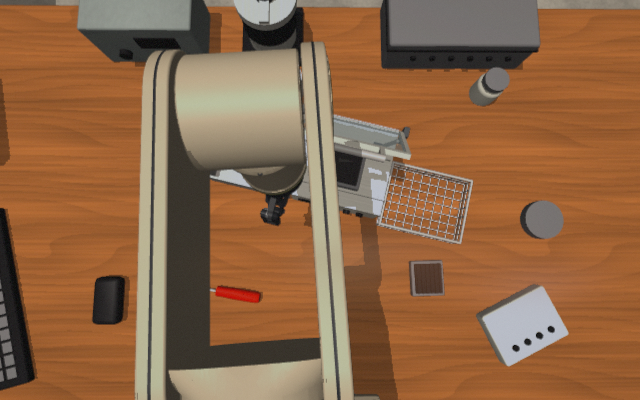

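>>> drive_tool:
  moves:
    - [[0,0,-12],0]
    - [[0,0,-30],0]
    - [[0,0,-48],0]
    - [[0,0,-66],0]
    - [[0,0,-84],0]
    - [[0,0,-97],0]
    - [[0,0,-104],0]
    - [[0,0,-107],0]

```text
time: 9.32
tool_pos: [546.7, 88.1, 125.4]
tcp_rot: [-180.0, 0.0, 76.0]
ft_force: [-0.7, -0.1, 0.6]
finger_gap: 85.0
```

```bash
python3 - <<'E'
from bench import r
import cv2
print(r.sense()['tool_pos'],r.sense()['ft_force'])
s=r.snapshot('side')["pixels"][:,:,::-1]; cv2.imwrite(f"pics/side9.png",s);cv2.imwrite(f"pics/side9c.png",cv2.resize(s[90:250,220:400],None,fx=3.7,fy=3.7,interpolation=cv2.INTER_CUBIC))
E
```

```text
[546.65150612  88.12103115 125.38482965] [-0.66047106 -0.06193988  0.57716205]
```

View pics/side9.png

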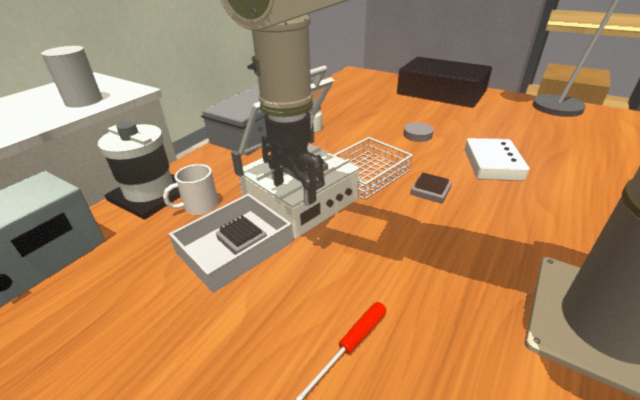

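View pics/side9c.png

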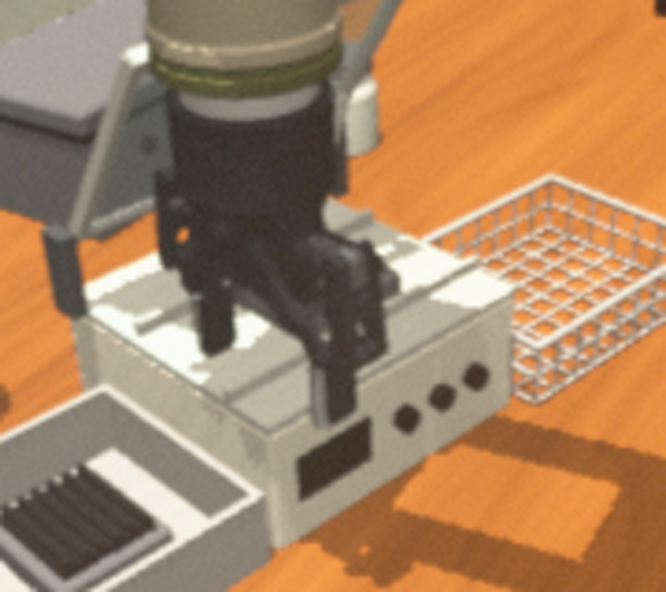

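```bash
python3 - <<'E'
from h import *
t=np.array([546.65,88.1,0]); ex=np.array([.970,-.242,0])
for z in (98,102,106,110,114,118):
    print(z,*[(ray_proj(cams['side'],t+s*ex*50+[0,0,z])[0]-[220,90])@np.eye(2)*3.7 for s in(1,-1)])
E
```

```text
98 [214.62265146 384.25964536] [338.00541767 464.70011617]
102 [213.94608676 378.29262105] [337.69620904 458.48510198]
106 [213.26520465 372.28751901] [337.38485257 452.22691662]
110 [212.57996369 366.2439736 ] [337.07132579 445.92510872]
114 [211.89032187 360.16161448] [336.75560593 439.57922057]
118 [211.19623667 354.04006653] [336.43766991 433.18878805]
```

>>> drive_tool:
  moves:
    - [[0,0,-3],0]
    - [[0,0,-6],0]
    - [[0,0,-9],0]
    - [[0,0,-12],0]
    - [[0,0,-14],0]
    - [[0,0,-15],0]
    - [[0,0,-15],0]
    - [[0,0,-15],0]

```text
time: 10.03
tool_pos: [546.9, 88.2, 111.2]
tcp_rot: [-180.0, 0.0, 76.0]
ft_force: [0.3, -0.4, -0.0]
finger_gap: 85.2
```

```bash
python3 - <<'E'
from bench import r
import cv2
print(r.sense()['tool_pos'],r.sense()['ft_force'])
s=r.snapshot('side')["pixels"][:,:,::-1]; cv2.imwrite(f"pics/side10c.png",cv2.resize(s[130:230,240:360],None,fx=5.5,fy=5.5,interpolation=cv2.INTER_CUBIC))
E
```

```text
[546.86619264  88.19643885 111.17373276] [ 0.3312764  -0.39460546 -0.01597915]
```

View pics/side10c.png

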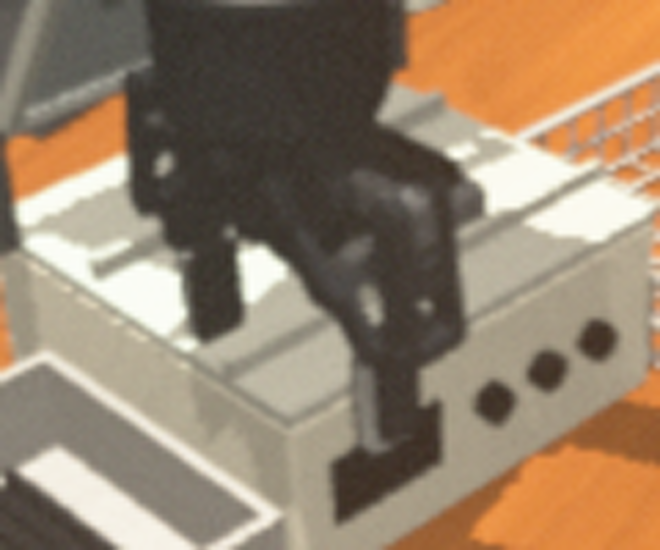

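>>> drive_tool:
  moves:
    - [[-2,-8,0],0]
    - [[-4,-16,0],0]
    - [[-6,-24,0],0]
    - [[-8,-32,0],0]
    - [[-10,-40,0],0]
    - [[-11.9,-48,0],0]
    - [[-13.5,-54,0],0]
    - [[-14.5,-58.2,0],0]

```text
time: 10.75
tool_pos: [532.0, 29.4, 111.2]
tcp_rot: [-180.0, -0.0, 76.0]
ft_force: [-0.4, 4.2, 1.0]
finger_gap: 85.0
```

```bash
python3 - <<'E'
from bench import r
import cv2
print(r.sense()['tool_pos'],r.sense()['ft_force'])
s=r.snapshot('side')["pixels"][:,:,::-1]; cv2.imwrite(f"pics/side11c.png",cv2.resize(s[60:220,230:420],None,fx=4,fy=4,interpolation=cv2.INTER_CUBIC))
s=r.snapshot('top')["pixels"][:,:,::-1]; cv2.imwrite(f"pics/top11c.png",cv2.resize(s[80:260,220:490],None,fx=2.9,fy=2.9,interpolation=cv2.INTER_CUBIC))
E
```

```text
[531.95822067  29.38504842 111.16428851] [-0.44991516  4.20242607  0.99008825]
```

View pics/side11c.png

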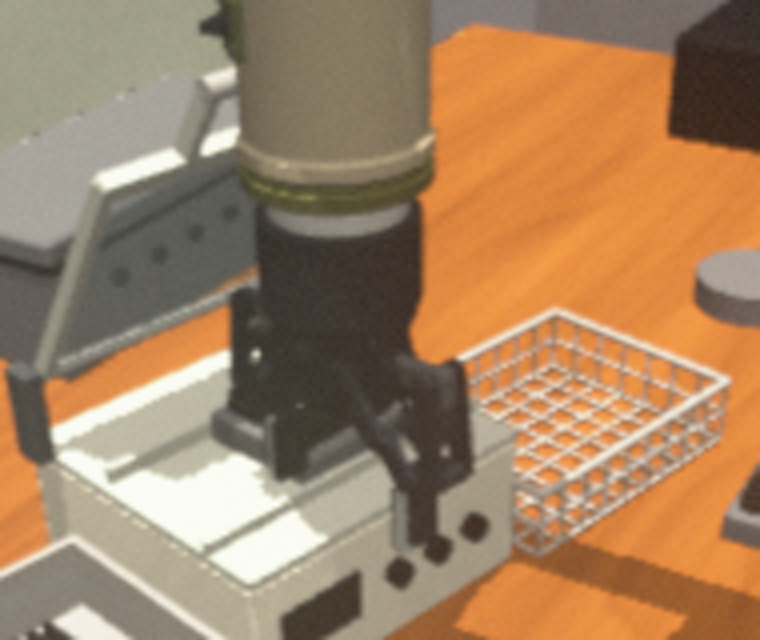

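View pics/top11c.png

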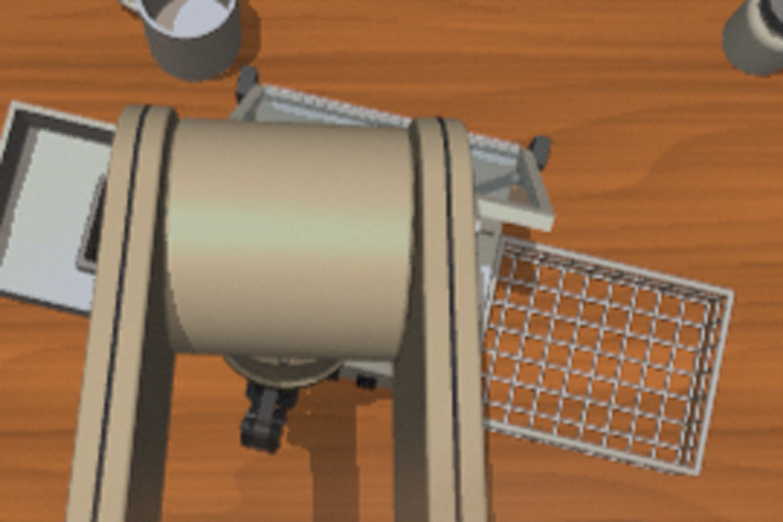

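>>> drive_tool:
  moves:
    - [[-2,-8,0],0]
    - [[-4,-16,0],0]
    - [[-6,-24,0],0]
    - [[-8,-32,0],0]
    - [[-10,-40,0],0]
    - [[-12,-48,0],0]
    - [[-14,-56,0],0]
    - [[-15,-60,0],0]

```text
time: 11.52
tool_pos: [517.2, -31.2, 111.3]
tcp_rot: [180.0, 0.0, 76.0]
ft_force: [1.7, 3.3, -0.6]
finger_gap: 85.2
```

```bash
python3 - <<'E'
from bench import r
import cv2
print(r.sense()['tool_pos'],r.sense()['ft_force'])
s=r.snapshot('side')["pixels"][:,:,::-1]; cv2.imwrite(f"pics/side12c.png",cv2.resize(s[60:220,230:420],None,fx=4,fy=4,interpolation=cv2.INTER_CUBIC))
E
```

```text
[517.17437382 -31.22896507 111.27675358] [ 1.72855767  3.27347783 -0.60458644]
```

View pics/side12c.png

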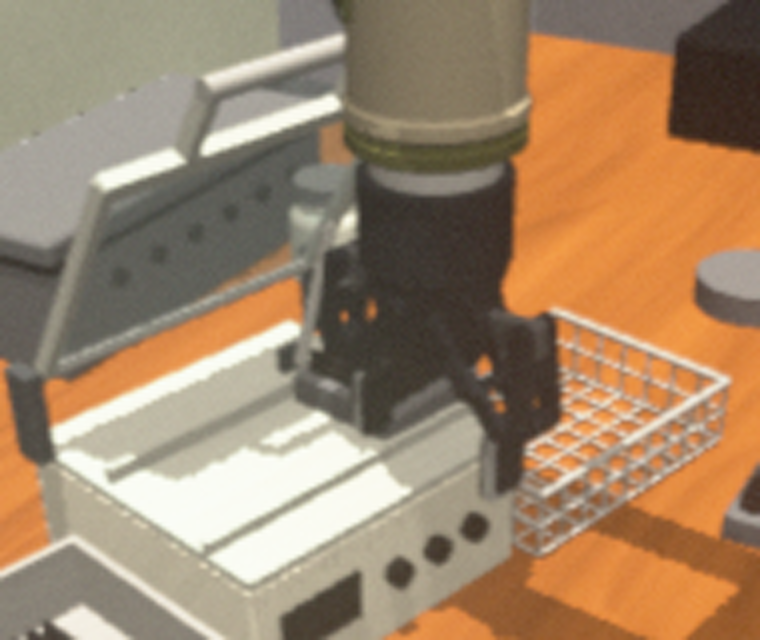

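>>> drive_tool:
  moves:
    - [[-2,-8,0],0]
    - [[-4,-16,0],0]
    - [[-6,-24,0],0]
    - [[-8,-32,0],0]
    - [[-10,-40,0],0]
    - [[-12,-48,0],0]
    - [[-14,-56,0],0]
    - [[-16,-64,0],0]

```text
time: 12.23
tool_pos: [501.8, -93.3, 112.3]
tcp_rot: [179.9, -0.0, 76.2]
ft_force: [-0.1, -1.5, -1.5]
finger_gap: 85.0
```

```bash
python3 - <<'E'
from bench import r
import cv2
print(r.sense()['tool_pos'],r.sense()['ft_force'])
s=r.snapshot('side')["pixels"][:,:,::-1]; cv2.imwrite(f"pics/side13c.png",cv2.resize(s[60:220,230:420],None,fx=4,fy=4,interpolation=cv2.INTER_CUBIC))
s=r.snapshot('top')["pixels"][:,:,::-1]; cv2.imwrite(f"pics/top13c.png",cv2.resize(s[80:260,220:490],None,fx=2.9,fy=2.9,interpolation=cv2.INTER_CUBIC))
E
```

```text
[501.83656549 -93.2743723  112.3120112 ] [-0.08191581 -1.51398468 -1.46226184]
```

View pics/side13c.png

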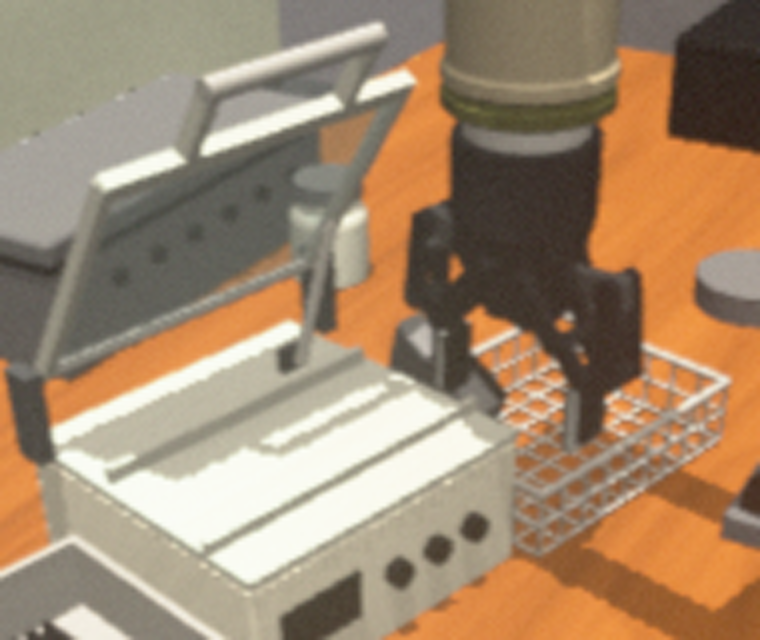

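View pics/top13c.png

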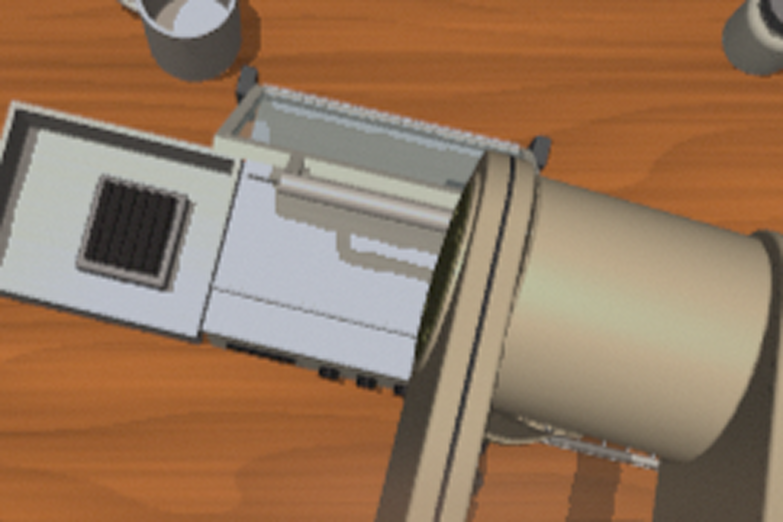

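>>> drive_tool:
  moves:
    - [[0,0,0],0]
    - [[0,0,0],0]
    - [[0,0,0],0]
    - [[0,0,0],0]
    - [[0,0,0],0]
    - [[0,0,0],0]
    - [[0,0,0],0]
    - [[0,0,0],0]

```text
time: 13.0
tool_pos: [501.4, -93.9, 111.1]
tcp_rot: [-180.0, -0.0, 76.0]
ft_force: [0.4, -0.7, -0.8]
finger_gap: 85.1
```

```bash
python3 - <<'E'
from bench import r
import cv2
print(r.sense()['tool_pos'],r.sense()['ft_force'])
s=r.snapshot('side')["pixels"][:,:,::-1]; cv2.imwrite(f"pics/side14c.png",cv2.resize(s[60:220,230:420],None,fx=4,fy=4,interpolation=cv2.INTER_CUBIC))
E
```

```text
[501.36627282 -93.93625739 111.14377288] [ 0.36638549 -0.72550891 -0.81817563]
```

View pics/side14c.png

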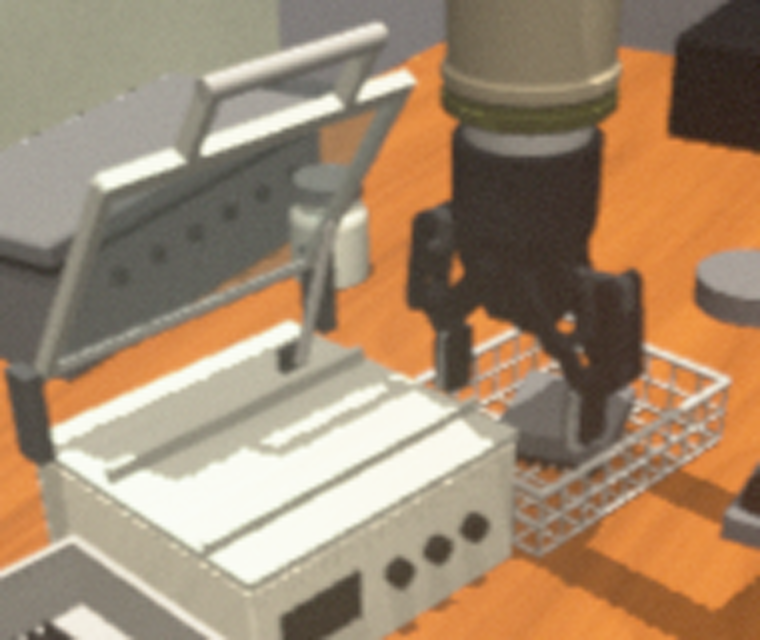

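>>> drive_tool:
  moves:
    - [[-5,0,5],0]
    - [[-15,0,15],0]
    - [[-30,-5,35],0]
    - [[-50,-10,60],0]
    - [[-70,-20,85],0]
    - [[-90,-30,110],0]
    - [[-105,-40,130],0]
    - [[-110,-45,140],0]

```text
time: 13.72
tool_pos: [390.6, -140.1, 254.7]
tcp_rot: [179.8, 0.1, 76.0]
ft_force: [0.4, -0.4, 0.4]
finger_gap: 85.1
```

>>> drive_tool:
  moves:
    - [[0,-30,0],0]
    - [[0,-60,0],0]
    - [[0,-90,0],0]
    - [[0,-120,0],0]
    - [[0,-150,0],0]
    - [[0,-175,0],0]
    - [[0,-190,0],0]
    - [[0,-195,0],0]

```text
time: 14.38
tool_pos: [391.0, -335.9, 250.3]
tcp_rot: [-179.9, -0.0, 75.9]
ft_force: [-0.7, 0.9, 1.3]
finger_gap: 85.0
```

```bash
python3 - <<'E'
from bench import r
import cv2
print(r.sense()['tool_pos'],r.sense()['ft_force'])
s=r.snapshot('side')["pixels"][:,:,::-1]; cv2.imwrite(f"pics/side15.png",s);cv2.imwrite(f"pics/side15c.png",cv2.resize(s[60:220,230:420],None,fx=4,fy=4,interpolation=cv2.INTER_CUBIC))
s=r.snapshot('top')["pixels"][:,:,::-1]; cv2.imwrite(f"pics/top15.png",s)
E
```

```text
[ 390.96391298 -335.87378643  250.3473634 ] [-0.73941723  0.88492512  1.31088051]
```

View pics/side15c.png

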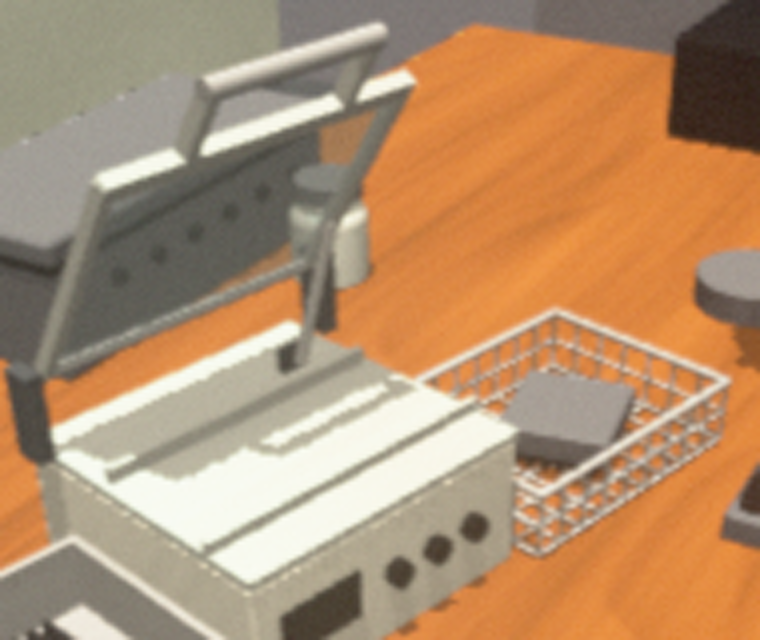

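View pics/top15.png

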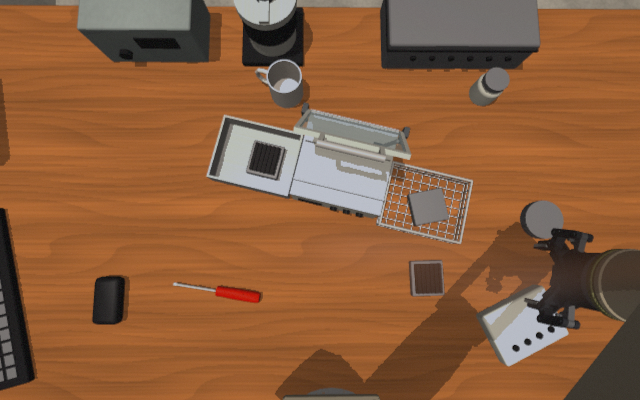

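The carrier lies upside down and flat inside the basket, at about pixel (428,207) in the top view. The guard is propped on the stay. The spare at (427,278) and the screwdriver haven't moved, and the arm is clear. I'm handing in now.

```bash
python3 - <<'E'
from bench import r
print(r.hand_in())
E
```

```text
the job is handed in; nothing more can be done
None
```

I propped the guard on its stay and pushed the worn carrier off the end of the stage into the wire basket. I handed the job in at about 14.5 s of the 51 s allowed; no verdict is reported back.

- **Guard:** I gripped the bar, swung the guard up to about 1.15 rad, lowered it onto the stay and let go. From the gripper's positions I put the resting angle at about 0.98 rad, but I could not read the joint directly. The pictures after release and after the push both show it resting on the stay.
- **Carrier:** The move commands could not tilt the tool. I stood it upright in front of the propped guard and pushed with one open finger inside the channel, against the front part of the carrier's end face. The force readings during the push were about 3–4 N. The carrier tipped off the basket end.
- **Last checks:** The final pictures show the carrier upside down, flat and well inside the basket walls. The spare carrier and the screwdriver are where they started, and the arm is clear of everything. I compared those positions by eye and did not measure the carrier's final pose. None of these checks failed or disagreed.

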